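Find the heavy side of a rotor on the balancing stand

TASK

Draw the locking pin out of the balancing stand and hang it upright by its head in the open side notch of the bracket beside the rotor. Then turn the rotor by its knob to find by feel where its hidden heavy side is, and turn that heavy side straight down to the lowest point of the tilted disc. Finish while still gripping the knob with the heavy side held there; do not let go, and leave the other things on the bench where they are.

Things in the scene. Friction and masses are not known exactly. Their poses are not given: they have to be found in the camera images.
- stand: Grey balancing stand fixed to the bench, base plate 150x270x12 mm (from 90 mm on its -y side to 180 mm on its +y side of the origin). Origin on the bench surface under the rotor's centre; x points away from the robot, y to the left, z up. It carries the tilted rotor, the upright bore block behind the rotor and the parking bracket on the +y side.
- knob_grip (a point): Point on the rotor's axis where to grip the knob, a round dark fluted cylinder 44 mm across, which rises from 9 to 45 mm above the disc's middle plane; this point is 33 mm above it. Its z axis is the rotor's axis, which leans 40 degrees (0.698 rad) from vertical towards the stand's -x, the robot: grip with the fingers pointing along -z. Its x axis turns with the rotor and points to the fork.
- rotor_centre (a point): Centre of the rotor, a steel disc 104 mm across and 12 mm thick, 110 mm above the bench; axes as the stand's. A slug of 0.5 to 0.75 kg is hidden in the disc 40 mm from its axis, at an angle to the fork that differs every time, never within 50 degrees of the lowest point at the start. Nothing to be seen or read tells where. Its weight turns the rotor with up to 0.13 to 0.19 N m.
- rotor (a joint): Angle of the rotor, rad, 0 with the fork uppermost (locked), growing counter-clockwise as seen looking down on the knob; it can turn many times round. The bearing drags with 0.105 N m plus 0.04 N m per rad/s: let go, the rotor creeps heavy side downhill but sticks 33 to 55 degrees short of the bottom, and stays put with the heavy side that near to the top. Turned slowly, the knob lets feel drag plus weight.
- fork (a point): Middle of the fork on the disc's rim, 57 mm from the axis: two lugs with a 13.6 mm gap, reaching 67 mm from the axis, 12 mm thick. It is in line with the bore at the start and turns with the rotor.
- bore (a point): Mouth of the vertical pin bore, 11.6 mm wide and 30 mm deep, in the top of a block 36 mm square, 118 mm above the bench, at x = +48 mm, y = 0 in the stand's frame.
- pin: Loose steel locking pin, 80 g, standing upright in the bore between the lugs of the fork, which it locks. Shank 10 mm across and 82 mm long, dark cylindrical head 24 mm across and 28 mm high on top. Origin at the centre of the foot, z up to the head. At the start the foot is 88 mm above the bench.
- pin_head (a point): Centre of the pin's head, 96 mm above its foot: the place to grip. z points up along the pin.
- notch (a point): Centre of the parking notch at the height of the bracket's flat top, 105 mm above the bench, x = +35, y = +130 mm in the stand's frame; axes as the stand's. A slot 14 mm wide between two steel fingers 22 mm thick, open above, below and to -x (mouth 24 mm from here), closed 9 mm beyond this point. The pin hangs with its shank here, head on the top, so its head's centre is 14 mm above this point.
- cork_0: Bystander: small cork stopper, 28 mm across, 26 high. Origin at the centre of its underside.
- tape_roll: Bystander: roll of masking tape lying flat, 75 mm across, 18 high. Origin at the centre of its underside.
- jar_amber: Bystander: small open amber glass jar, 57 mm across, 62 high. Origin at the centre of its underside.
- caliper: Bystander: caliper lying flat, 67x205x8 mm. Origin at the centre of its underside.

How it is judged (in metres and radians):
On the way:
1. the locking pin hangs upright by its head in the notch, let go (horizontal distance between pin_head and notch below 0.014 m and z of pin_head in the frame of notch between 0.01 and 0.018 m and angle between pin's own z axis and vertical below 0.25 rad and contact force between the fingers and pin below 0.1 N and linear speed of pin below 0.03 m/s), for 0.2 s.
At the end, for the whole second after the job is handed in: The heavy side is within 0.4 rad (23 degrees) of the lowest point of the disc; the rotor stands still, its knob held by the fingers (over 3 N, grasp point within 30 mm of knob_grip); the pin hangs upright (0.25 rad) and untouched by its head in the notch, within 14 mm of its centre (all of step 1 and y of heavy in the frame of stand between -0.0156 and 0.0156 m and height (world z) of heavy below 0.1 m and contact force between the fingers and rotor above 3 N and distance between the grasp point and knob_grip below 0.03 m and velocity of joint rotor between -0.1 and 0.1 rad/s); the arm keeps its last pose, push and grip.
It fails at once if a bystander is shifted by more than 3 cm (distance of any of cork_0, tape_roll, jar_amber, caliper from where it was at the start of the episode above 0.03 m).
It also fails if it takes over 72 s, if anything falls off the work surface, if the arm or the gripper's body presses on something with over 40 N, if the wrist force passes 120 N, or if a joint passes its speed limit or range.

ROBOT

A 6-joint arm with a two-finger parallel gripper is mounted at the origin on a cart in front of the work surface, level with it; the furniture and walls round the work are solid. World frame = base frame: x ahead of the robot, y to its left, z up, the work surface at z = 0. Lengths are in m, angles in degrees, forces in N, time in s.
With the tool pointing down it reaches from about 0.275 to 0.825 m from the base axis. Payload 4.9 kg.
Tool frame: the origin (TCP) lies at the very end of the fingers, on their centre line; the grasp point (between the pads) lies 19 mm behind it (env.grip_point_offset is the distance from the TCP to the grasp point, in m); z points along the fingers, y is the direction in which the jaws open and shut (so a half turn about z gives the same grasp; the last joint's range is limited). The gripper opens to 85 mm and grips with 20 to 120 N. Pads are 22 mm wide; open, the fingers measure 114 mm over their backs; the gripper's body (76 mm by 85 mm) begins 54 mm behind the grasp point. The pads swing forward as they close: fully open they stand 13 mm farther back than shut.
Start: joints at [-78.793, 18.69, -11.035, 60.275, 0, 82.311], TCP at [0.178, -0.52, 0.231] pointing down, gripper open.
Joint ranges: [-152.03, 152.03], [-55.5, 102.48], [-74.3, 77.21], [-110.64, 120.58], [-84.22, 78.4], [-180, 180]. Speed limits (degrees/s): [147.25, 147.25, 180, 180, 180, 180].

INTERFACE

Orientations are given as a 3x3 rotation matrix whose columns are the frame's x, y, z axes.
In Python, from plant import monitor, eyes, job, env gives the robot as it stands.
- The arm moves only by the shell command python3 -m jog 'ROWS'. ROWS is JSON, one flat list of numbers, 7 for each row, row after row: the turn, a rotation vector about the tool's x, y, z in degrees, then the shift along the tool's x, y, z in m, then the closure, from 0 (fully open) to 1 (shut). A call has 1 to 10 rows; each row is the pose to reach, as a shift and turn from the pose commanded when the call began, along the tool's axes at that moment; what a row does not reach only later rows make up. A row lasts 1/10 s, in which the tool goes at most 50 mm and 8.59 degrees, less where a joint would pass 70% of its speed; a pose out of reach is approached as far as the arm can. A call with a gripper value outside its range is refused whole. The fingers move at their own pace and stop on an object; the grip force is fixed at half the most. Time passes only in rows, so rows that repeat a pose let the fingers close. It gives the time, the measured TCP pose, the force and the opening at its end, in the units of the state.
- monitor.observe(): the state, without advancing time (a new reading comes with each control period).
- eyes.get_image(name): name is "scene" or "top"; returns (picture, depth): 384x512x3 uint8, red, green, blue; 384x512 float32, m along the optical axis (not along the pixel's ray), 0 where there is no reading.
- eyes.camera_params(name): a dict with "K" (3x3 intrinsics, pixels), "R" (3x3) and "t" (3): a world point X has camera coordinates R X + t. Camera axes: x right, y down, z forward; pixel columns grow to the right and rows downward; lengths in m; the calibration is good to about 2 mm. A picture is of the moment at which its call begins. camera_params takes no time and is no camera call.
- job.hand_in(): hands the job in, once; it reports no verdict.
The state is a dict: "t": time; "qpos": joint angles; "dq": joint speeds; "joint_efforts": joint torques, N m; "tool_pos": TCP position; "eef_rot": TCP orientation; "force": force on the tool from outside, world axes, zero at the start; "moment": the same for the moment, N m; "finger_gap": finger opening in m.
Only numpy, scipy, OpenCV 4.12 (cv2) and the standard library are available. Lean on these libraries where they do the work, as an engineer would, in place of code of your own. Each camera call takes 0.05 s, during which the arm holds its last target. There are 200 camera calls.

## Working session

There is one attempt and no reset: what is moved stays moved. The work goes in short steps, Python scripts to look and compute and a shell command to move; the robot and the scene stay as the last step left them, time stands still between calls to the robot, and variables do not carry over. Pictures are saved under pics/ and viewed, about 8 in all and at most 12, crops included, and the job is handed in when it is done.

```bash
ls; mkdir -p pics
cat > h.py <<'E'
import numpy as np, cv2
from plant import monitor, eyes, job, env
def snap(n,f):
    im,d=eyes.get_image(n); cv2.imwrite(f'pics/{f}.png',im[:,:,::-1]); np.save(f'pics/{f}.npy',d); return im,d
def pt(n,u,v,d):
    c=eyes.camera_params(n); K,R,t=map(np.array,(c['K'],c['R'],c['t']))
    return R.T@(np.linalg.inv(K)@np.array([u,v,1.])*d-t)
def ray(n,u,v,z):
    c=eyes.camera_params(n); K,R,t=map(np.array,(c['K'],c['R'],c['t']))
    o=-R.T@t; r=R.T@np.linalg.inv(K)@np.array([u,v,1.]); return o+r*(z-o[2])/r[2]
def proj(n,X):
    c=eyes.camera_params(n); p=np.array(c['K'])@(np.array(c['R'])@X+np.array(c['t'])); return p[:2]/p[2]
E
python3 - <<'E'
from h import *
np.set_printoptions(precision=4,suppress=True)
for n in('scene','top'):
    snap(n,n+'0'); c=eyes.camera_params(n); print(n,-np.array(c['R']).T@c['t'],c['K'])
a=[cv2.imread(f'pics/{n}0.png') for n in('scene','top')]
print(monitor.observe(), env.grip_point_offset)
E
```

```text
pics
scene [-0.0513  0.5372  1.0211] [[377.6537   0.     255.349 ]
 [  0.     377.6537 192.5695]
 [  0.       0.       1.    ]]
top [0.4099 0.0468 1.3119] [[347.5651   0.     258.1623]
 [  0.     347.5651 186.4765]
 [  0.       0.       1.    ]]
{'t': 0.1, 'qpos': array([-78.7916,  18.7297, -11.0862,  60.2759,  -0.0003,  82.3125]), 'dq': array([-0.0233, -0.1045,  0.18  ,  0.0504, -0.0205,  0.0041]), 'joint_efforts': array([  0.0004, -44.424 ,  26.3038,   0.0079,  -0.0002,  -0.    ]), 'tool_pos': array([ 0.178 , -0.5198,  0.2306]), 'eef_rot': array([[ 0.9461,  0.3238, -0.0003],
       [ 0.3238, -0.9461,  0.0016],
       [ 0.0002, -0.0016, -1.    ]]), 'force': array([-0.588 , -0.7799, -0.4692]), 'moment': array([-0.0149,  0.0183,  0.0258]), 'finger_gap': 0.08529295582474175} 0.0187
```

View pics/top0.png

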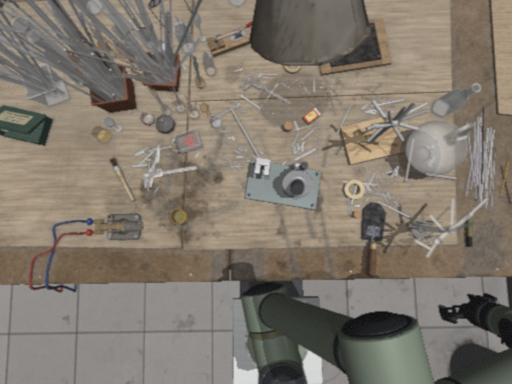

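View pics/scene0.png

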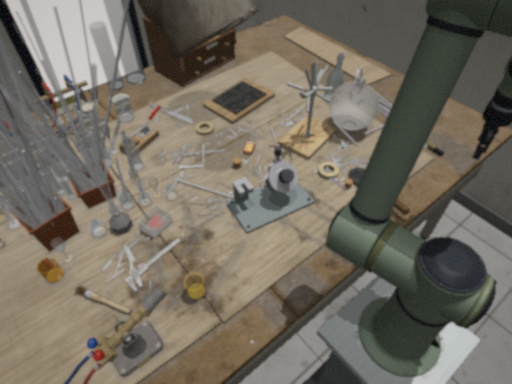

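The top view shows the stand at (283,185), with the bracket at (261,168) and the rotor at (297,182). In the scene view the stand is at (270,200). I'll zoom in on both and get candidate positions.

Run:
```python
from h import *
np.set_printoptions(precision=4,suppress=True)
a=cv2.imread('pics/top0.png')[150:220,235:335]; b=cv2.imread('pics/scene0.png')[150:240,215:325]
f=lambda x,s:cv2.resize(x,None,fx=s,fy=s,interpolation=cv2.INTER_CUBIC)
a=f(a,5);b=f(b,5)
c=np.zeros((max(a.shape[0],0)+0,0,3),np.uint8)
w=max(a.shape[1],b.shape[1]); 
cv2.imwrite('pics/ctop.png',a);cv2.imwrite('pics/cscene.png',b)
im=cv2.imread('pics/top0.png').astype(int); d=np.load('pics/top0.npy')
# base plate mask: blue-grey
hsv=cv2.cvtColor(im.astype(np.uint8),cv2.COLOR_BGR2HSV)
print(hsv[200,283],hsv[195,255],im[200,283],d[200,283])
m=((hsv[...,0]>80)&(hsv[...,0]<115)&(hsv[...,1]>25)).astype(np.uint8); m[:150]=0;m[220:]=0;m[:,:235]=0;m[:,335:]=0
cs,_=cv2.findContours(m,0,2); cc=max(cs,key=cv2.contourArea); box=cv2.boxPoints(cv2.minAreaRect(cc)); 
P=[ray('top',*p,.012) for p in box]; print(box,np.array(P))
print([np.linalg.norm(P[i]-P[i-1]) for i in range(4)])
# heights in stand region
for v in range(152,212,4): print(v,[int(1000*pt('top',u,v,d[v,u])[2]) for u in range(242,326,4)])
```

```text
[ 83  15 156] [ 86  12 148] [154 156 147] 1.3011373Traceback (most recent call last):
  File "<stdin>", line 14, in <module>
ValueError: max() iterable argument is empty
```

View pics/ctop.png

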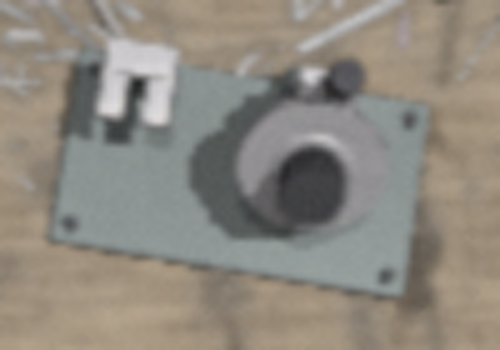

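View pics/cscene.png

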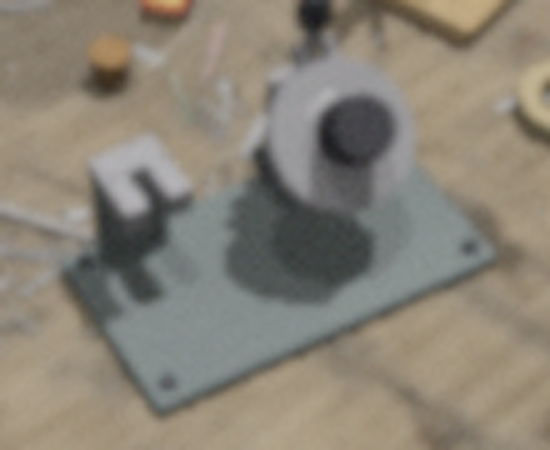

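The crops show the plate corners, pin head (top view about (304,165), scene view (278,152)), knob and U-shaped notch clearly. I'll fit the stand pose by least squares to those points.

```bash
cat > fit.py <<'E'
from h import *
from scipy.optimize import least_squares
np.set_printoptions(precision=4,suppress=True)
ax=np.array([-np.sin(np.radians(40)),0,np.cos(np.radians(40))])
C=np.array([0,0,.11])
T=lambda u,v:(235+(u+.5)/5-.5,150+(v+.5)/5-.5)
S=lambda u,v:(215+(u+.5)/5-.5,150+(v+.5)/5-.5)
obs=[('top',T(430,100),[.075,-.09,.012]),('top',T(405,297),[-.075,-.09,.012]),('top',T(52,240),[-.075,.18,.012]),
('top',T(346,77),[.048,0,.198]),('top',T(312,187),C+.045*ax),
('scene',S(497,258),[-.075,-.09,.012]),('scene',S(163,411),[-.075,.18,.012]),('scene',S(62,272),[.075,.18,.012]),('scene',S(358,131),C+.045*ax),
('top',T(138,88),[.035-.0045,.13,.105]),('scene',S(143,178),[.035,.13,.105])]
def W(q,p):
    c,s=np.cos(q[2]),np.sin(q[2]); return np.array([q[0]+c*p[0]-s*p[1],q[1]+s*p[0]+c*p[1],p[2]])
res=lambda q:np.concatenate([proj(n,W(q,p))-uv for n,uv,p in obs])
if __name__=='__main__':
    r=least_squares(res,[.4,-.05,0.],loss='soft_l1'); q=r.x; print(q,np.degrees(q[2])); print(res(q).reshape(-1,2))
    np.save('q.npy',q)
    for k,p in dict(pinhead=[.048,0,.184],notch=[.035,.13,.105],mouth=[.011,.13,.105],knob=C+.033*ax,centre=C).items(): print(k,W(q,p))
    # direct: pin head & bracket from blobs by depth
    d=np.load('pics/top0.npy'); 
    pts=[(u,v,*pt('top',u,v,d[v,u])) for v in range(150,215) for u in range(240,330) if d[v,u]>0]
    P=np.array(pts); h=P[(P[:,4]>.185)]; print('head pts',len(h),h[:,2:].mean(0),h[:,2:].min(0),h[:,2:].max(0))
    h=P[(P[:,4]>.095)&(P[:,4]<.115)&(P[:,0]<272)]; print('bracket',len(h),h[:,2:].mean(0),h[:,2:].min(0),h[:,2:].max(0))
    print('bracket expected c',W(q,[.03,.13,.105]))
    # nearby obstacles
    v,u=np.mgrid[0:384,0:512]
    for n,t in (('cork',(288,126)),('tape',(354,189)),('jar',(180,216))): print(n,ray('top',*t,.02))
E
python3 fit.py
```

```text
[ 0.5614 -0.0805 -0.1708] -9.787996315750693
[[ 0.6666  0.2526]
 [ 0.3206  0.1089]
 [-0.511   0.5002]
 [-1.4299 -0.5114]
 [ 0.3583  2.5343]
 [ 0.1454 -1.1232]
 [-0.966  -0.0315]
 [-1.5514 -2.9659]
 [ 1.3602 -1.0617]
 [-0.249   1.3264]
 [-0.3747 -0.0526]]
pinhead [ 0.6087 -0.0887  0.184 ]
notch [0.6179 0.0417 0.105 ]
mouth [0.5943 0.0457 0.105 ]
knob [ 0.5405 -0.0769  0.1353]
centre [ 0.5614 -0.0805  0.11  ]Traceback (most recent call last):
  File "fit.py", line 21, in <module>
    pts=[(u,v,*pt('top',u,v,d[v,u])) for v in range(150,215) for u in range(240,330) if d[v,u]>0]
               ~~^^^^^^^^^^^^^^^^^^
  File "h.py", line 6, in pt
    c=eyes.camera_params(n); K,R,t=map(np.array,(c['K'],c['R'],c['t']))
ValueError: time passes only in moves, steps and waits
```

```bash
python3 - <<'E'
from h import *
import pickle; pickle.dump({n:eyes.camera_params(n) for n in('scene','top')},open('cam.pkl','wb'))
E
sed -i 's/eyes.camera_params(n)/CAM[n]/; s/^from plant.*/&\nimport pickle,os\nCAM=pickle.load(open("cam.pkl","rb"))/' h.py
sed -i "s/('top',T(312,187),C+.045\*ax),/('top',T(312,187),C+.027*ax),/; s/('scene',S(62,272),\[.075,.18,.012\]),('scene',S(358,131),C+.045\*ax),//" fit.py
cat >> fit.py <<'E'
    for n,lo,hi,r in(('head',.185,.3,(240,330,150,215)),('brk',.098,.112,(240,272,150,215))):
        d=np.load('pics/top0.npy')
    d=np.load('pics/scene0.npy')
    P=np.array([(u,v,*pt('scene',u,v,d[v,u])) for v in range(140,240) for u in range(215,325) if d[v,u]>0])
    h=P[P[:,4]>.19]; print('scene head',len(h),h[:,2:].mean(0),h[:,2:].min(0),h[:,2:].max(0))
    h=P[(P[:,4]>.1)&(P[:,4]<.112)&(P[:,0]<255)]; print('scene brk',len(h),h[:,2:].mean(0),h[:,2:].min(0),h[:,2:].max(0))
E
python3 fit.py
```

```text
[ 0.561  -0.0809 -0.1765] -10.113852472579284
[[ 0.8746  0.4999]
 [ 0.3039  0.3273]
 [-0.4671  0.3134]
 [-1.2143 -0.385 ]
 [ 0.521  -0.2584]
 [ 0.2937 -0.9726]
 [-1.0586 -0.1956]
 [-0.0471  1.2339]
 [-0.2561 -0.2137]]
pinhead [ 0.6082 -0.0893  0.184 ]
notch [0.6183 0.0409 0.105 ]
mouth [0.5946 0.0451 0.105 ]
knob [ 0.5401 -0.0772  0.1353]
centre [ 0.561  -0.0809  0.11  ]
head pts 47 [ 0.6059 -0.0947  0.1965] [ 0.5957 -0.1072  0.1854] [ 0.6171 -0.0842  0.2025]
bracket 190 [0.6245 0.0401 0.1046] [0.5915 0.0134 0.0954] [0.6519 0.0673 0.111 ]
bracket expected c [0.6133 0.0418 0.105 ]
cork [ 0.7903 -0.0602  0.02  ]
tape [ 0.5442 -0.2996  0.02  ]
jar [0.455  0.3497 0.02  ]
scene head 40 [ 0.6037 -0.0948  0.1963] [ 0.5934 -0.1087  0.1908] [ 0.6163 -0.082   0.2011]
scene brk 175 [0.6219 0.0408 0.1047] [0.5896 0.0127 0.1004] [0.6511 0.0688 0.1098]
```

```bash
cat > go.py <<'E'
from h import *
from scipy.spatial.transform import Rotation as Ro
np.set_printoptions(precision=4,suppress=True)
def rel(p,R,o=None):
    o=o or monitor.observe(); R0=o['eef_rot']
    print('turn',Ro.from_matrix(R0.T@R).as_rotvec(degrees=True),'shift',R0.T@(np.array(p)-o['tool_pos']))
def fr(z,y):
    z=np.array(z)/np.linalg.norm(z); y=np.array(y)-np.dot(y,z)*z; y/=np.linalg.norm(y); return np.c_[np.cross(y,z),y,z]
E
python3 - <<'E'
from go import *
im=cv2.imread('pics/top0.png'); d=np.load('pics/top0.npy')
hsv=cv2.cvtColor(im,cv2.COLOR_BGR2HSV)
m=((hsv[...,0]>65)&(hsv[...,0]<115)).astype(np.uint8); k=np.zeros_like(m);k[152:216,238:332]=m[152:216,238:332]
k=cv2.morphologyEx(k,cv2.MORPH_OPEN,np.ones((3,3)))
c=max(cv2.findContours(k,0,1)[0],key=cv2.contourArea)[:,0]
P=np.array([ray('top',*p,.012)[:2] for p in c],np.float32); print(len(c),c.min(0),c.max(0)); print(cv2.minAreaRect(P))
# near long edge: bottom-most pixel per column
a=np.array([ray('top',u,np.where(k[:,u])[0].max()+.5,.012)[:2] for u in range(250,314)]); f=np.polyfit(a[:,1],a[:,0],1)
r=a[:,0]-np.polyval(f,a[:,1]); g=abs(r)<.005; f=np.polyfit(a[g,1],a[g,0],1); print('yaw',-np.degrees(np.arctan(f[0])),g.sum(),f)
y=np.radians(-10); rel([.606,-.092,.27],fr([0,0,-1],[np.sin(y),-np.cos(y),0]))
E
```

```text
297 [246 160] [319 208]
((0.568271279335022, -0.034861788153648376), (0.26605743169784546, 0.1458333432674408), 79.31968688964844)
yaw -10.518477161800798 64 [0.1857 0.501 ]
turn [-0.0921  0.0112 28.8958] shift [ 0.5435 -0.2662 -0.0389]
```

```bash
R="0,0,29,0.5435,-0.264,-0.039,0"; python3 -m jog '[0,0,29,0.5435,-0.264,-0.039,0, 0,0,29,0.5435,-0.264,-0.039,0, 0,0,29,0.5435,-0.264,-0.039,0, 0,0,29,0.5435,-0.264,-0.039,0, 0,0,29,0.5435,-0.264,-0.039,0, 0,0,29,0.5435,-0.264,-0.039,0, 0,0,29,0.5435,-0.264,-0.039,0, 0,0,29,0.5435,-0.264,-0.039,0, 0,0,29,0.5435,-0.264,-0.039,0, 0,0,29,0.5435,-0.264,-0.039,0]'
cat > at.py <<'E'
from go import *
import sys
v=list(map(float,sys.argv[1:4])); yaw=np.radians(float(sys.argv[4])) if len(sys.argv)>4 else np.radians(-10.3)
o=monitor.observe(); print(o['t'],o['tool_pos'],'q',o['qpos'],'F',o['force'],'M',o['moment'],o['finger_gap']); rel(v,fr([0,0,-1],[np.sin(yaw),-np.cos(yaw),0]),o)
E
python3 at.py .606 -.091 .27
```

```text
t: 1.1
tool_pos: [0.5262, -0.174, 0.2627]
eef_rot: [[0.985, -0.175, -0.0], [-0.175, -0.985, 0.0], [-0.0, 0.0, -1.0]]
force: [0.1, -0.9, -0.1]
finger_gap: 0.0852
1.1 [ 0.5262 -0.174   0.2627] q [-25.9246  18.0997  -7.1993  64.7277  -0.0105 164.1736] F [ 0.1187 -0.9288 -0.1108] M [-0.0123 -0.0741  0.0222] 0.0851789074912947
turn [0.0028 0.0285 0.2018] shift [ 0.064  -0.0957 -0.0073]
```

```bash
python3 -m jog '[0,0,-85,0.064,-0.0957,-0.02,0, 0,0,-85,0.064,-0.0957,-0.02,0, 0,0,-85,0.064,-0.0957,-0.02,0, 0,0,-85,0.064,-0.0957,-0.02,0, 0,0,-85,0.064,-0.0957,-0.02,0, 0,0,-85,0.064,-0.0957,-0.02,0, 0,0,-85,0.064,-0.0957,-0.02,0, 0,0,-85,0.064,-0.0957,-0.02,0, 0,0,-85,0.064,-0.0957,-0.02,0, 0,0,-85,0.064,-0.0957,-0.02,0]'
python3 -m jog '[0,0,-94.8,0,0,0,0, 0,0,-94.8,0,0,0,0, 0,0,-94.8,0,0,0,0, 0,0,-94.8,0,0,0,0, 0,0,-94.8,0,0,0,0, 0,0,-94.8,0,0,0,0, 0,0,-94.8,0,0,0,0, 0,0,-94.8,0,0,0,0, 0,0,-94.8,0,0,0,0, 0,0,-94.8,0,0,0,0]'
sed -i 's/\[np.sin(yaw),-np.cos(yaw),0\]/[-np.sin(yaw),np.cos(yaw),0]/' at.py
python3 at.py .606 -.091 .2
python3 - <<'E'
from h import *
s,d=snap('scene','s1'); t,d=snap('top','t1')
f=lambda x:cv2.resize(x,None,fx=4,fy=4,interpolation=cv2.INTER_CUBIC)
cv2.imwrite('pics/c1.png',np.hstack([f(s[110:230,220:315,::-1]),f(t[110:230,240:335,::-1])]))
E
```

```text
t: 2.1
tool_pos: [0.6047, -0.0928, 0.2823]
eef_rot: [[0.255, 0.967, -0.001], [0.967, -0.255, 0.0], [0.0, -0.001, -1.0]]
force: [-0.2, 0.5, -0.9]
finger_gap: 0.0852
t: 3.1
tool_pos: [0.6047, -0.0928, 0.2822]
eef_rot: [[-0.947, 0.322, -0.001], [0.322, 0.947, 0.0], [0.001, -0.0, -1.0]]
force: [0.9, 0.6, 0.1]
finger_gap: 0.0854
3.1 [ 0.6047 -0.0928  0.2822] q [-15.6334  24.0431   4.3622  70.3924   0.0013   3.1735] F [0.9034 0.5712 0.1276] M [-0.0639  0.0178 -0.0106] 0.0853957819938256
turn [ 0.0027 -0.0734 -8.5069] shift [-0.0008  0.0021  0.0822]
```

View pics/c1.png

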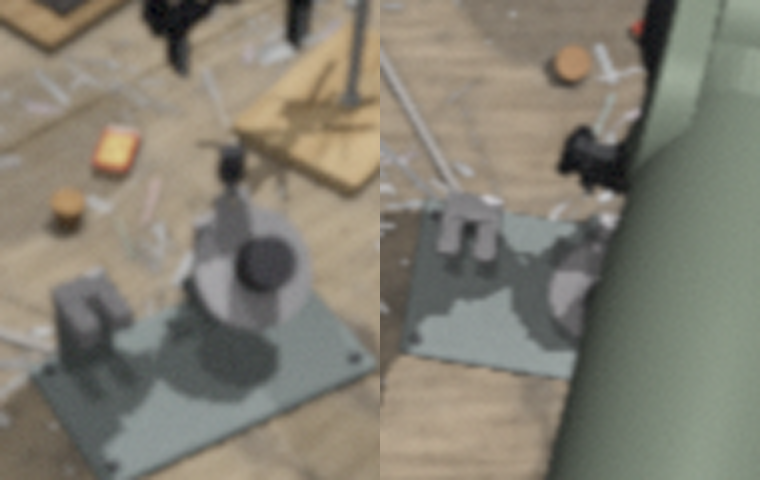

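Run:
```python
from go import *
o=monitor.observe(); p=o['tool_pos'];R=o['eef_rot']
for s in(1,-1): print(proj('scene',p+R@[0,s*.048,-.013])-[220,110], (proj('scene',p+R@[0,s*.048,-.013])-[220,110])*4)
d=np.load('pics/s1.npy'); im=cv2.imread('pics/s1.png')
# dark blob of head
g=im.max(2)[140:162,268:290]; m=(g<75).astype(np.uint8); n,l,st,c=cv2.connectedComponentsWithStats(m); print(st,c+[268,140])
print(proj('scene',np.array([.606,-.091,.184])),proj('scene',np.array([.606,-.091,.198])))
for y in(-.087,-.091,-.095): print(y,proj('scene',np.array([.606,y,.184])),proj('scene',np.array([.61,y,.184])))
```

```text
[43.8746 17.9424] [175.4983  71.7697]
[73.175  10.8766] [292.7     43.5064]
[[  0   0  22  22 442]
 [  7   8   6   9  42]] [[278.5905 150.3891]
 [277.5476 151.6667]]
[276.4986 151.5928] [276.6701 148.3796]
-0.087 [275.5762 152.13  ] [274.7594 151.4828]
-0.091 [276.4986 151.5928] [275.6814 150.9474]
-0.095 [277.4185 151.0571] [276.6009 150.4134]
```

```bash
python3 -m jog '[0,0,-8.5,0,0.002,0.03,0, 0,0,-8.5,0,0.002,0.06,0, 0,0,-8.5,0,0.002,0.09,0, 0,0,-8.5,0,0.002,0.1062,0, 0,0,-8.5,0,0.002,0.1062,0, 0,0,-8.5,0,0.002,0.1062,0.4, 0,0,-8.5,0,0.002,0.1062,1, 0,0,-8.5,0,0.002,0.1062,1, 0,0,-8.5,0,0.002,0.1062,1, 0,0,-8.5,0,0.002,0.1062,1]'
python3 at.py .606 -.091 .176
```

```text
t: 4.2
tool_pos: [0.6063, -0.0915, 0.1779]
eef_rot: [[-0.983, 0.185, 0.002], [0.185, 0.983, -0.001], [-0.002, -0.001, -1.0]]
force: [-0.6, -2.1, 4.1]
finger_gap: 0.0218
4.2 [ 0.6063 -0.0915  0.1779] q [-15.4566  27.3933  -5.8097  56.672   -0.0402  -4.7703] F [-0.5724 -2.1252  4.085 ] M [-0.2287  0.1525  0.0099] 0.021833457803554612
turn [-0.0509  0.121  -0.3864] shift [0.0004 0.0004 0.0019]
```

```bash
python3 -m jog '[0,0,0,0,0,-0.015,1, 0,0,0,0,0,-0.03,1, 0,0,0,0,0,-0.05,1, 0,0,0,0,0,-0.07,1, 0,0,0,0,0,-0.09,1, 0,0,0,0,0,-0.09,1]'
python3 - <<'E'
from h import *
s,d=snap('scene','s2')
f=lambda x:cv2.resize(x,None,fx=5,fy=5,interpolation=cv2.INTER_CUBIC)
cv2.imwrite('pics/c2.png',f(s[105:225,225:315,::-1]))
o=monitor.observe();p=o['tool_pos'];R=o['eef_rot'];print(p,o['force'],o['moment'],o['finger_gap'])
for q in(.088-.1761,.17-.1779,.198-.1779): print((proj('scene',p+R@[0,0,-q])-[225,105])*5)
E
```

```text
t: 4.8
tool_pos: [0.6071, -0.0912, 0.2695]
eef_rot: [[-0.983, 0.185, 0.005], [0.185, 0.983, -0.001], [-0.005, -0.0, -1.0]]
force: [0.3, -0.0, -1.3]
finger_gap: 0.0216
[ 0.60643859 -0.0910662   0.26766753] [ 0.56263727 -0.15146371 -1.23511415] [ 0.00682191  0.00775947 -0.01847073] 0.02152567950817007
[256.66379775 237.381197  ]
[261.90785485 142.13656668]
[263.86889767 106.5193346 ]
```

View pics/c2.png

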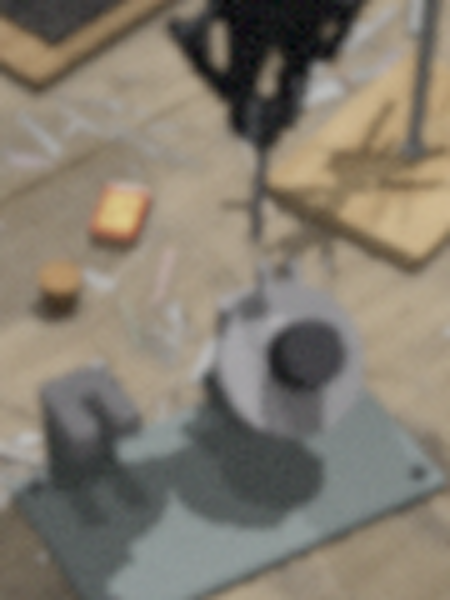

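```bash
python3 -m jog '[0,0,0,0.017,0.043,0,1, 0,0,0,0.035,0.087,0,1, 0,0,0,0.052,0.13,0,1, 0,0,0,0.052,0.13,0.03,1, 0,0,0,0.052,0.13,0.07,1, 0,0,0,0.052,0.13,0.11,1, 0,0,0,0.052,0.13,0.145,1, 0,0,0,0.052,0.13,0.145,1, 0,0,0,0.052,0.13,0.145,1]'
python3 - <<'E'
from go import *
s,d=snap('scene','s3');t,d=snap('top','t3')
f=lambda x:cv2.resize(x,None,fx=8,fy=8,interpolation=cv2.INTER_CUBIC)
cv2.imwrite('pics/c3.png',np.hstack([f(s[160:230,215:262,::-1]),f(t[145:215,235:285,::-1])]))
o=monitor.observe();p=o['tool_pos'];R=o['eef_rot'];print(p,R,o['force'],o['moment'],o['finger_gap'])
for z in(.105,.12,.05): print(z,(proj('scene',np.array([p[0],p[1],z]))-[215,160])*8,(proj('top',np.array([p[0],p[1],z]))-[235,145])*8)
E
```

```text
t: 5.75
tool_pos: [0.5776, 0.0465, 0.1209]
eef_rot: [[-0.983, 0.185, -0.003], [0.185, 0.983, 0.0], [0.003, -0.0, -1.0]]
force: [0.5, -0.2, -0.2]
finger_gap: 0.0225
[0.5799 0.0464 0.1233] [[-0.9827  0.185   0.0027]
 [ 0.185   0.9827 -0.0001]
 [-0.0026  0.0004 -1.    ]] [ 0.8733 -0.2177 -0.0326] [-0.0072 -0.0345 -0.0025] 0.02194406665718291
0.105 [272.0006 260.5801] [208.042  264.0765]
0.12 [271.4203 235.8465] [207.9675 259.2413]
0.05 [274.0394 347.4652] [208.3002 280.8373]
```

View pics/c3.png

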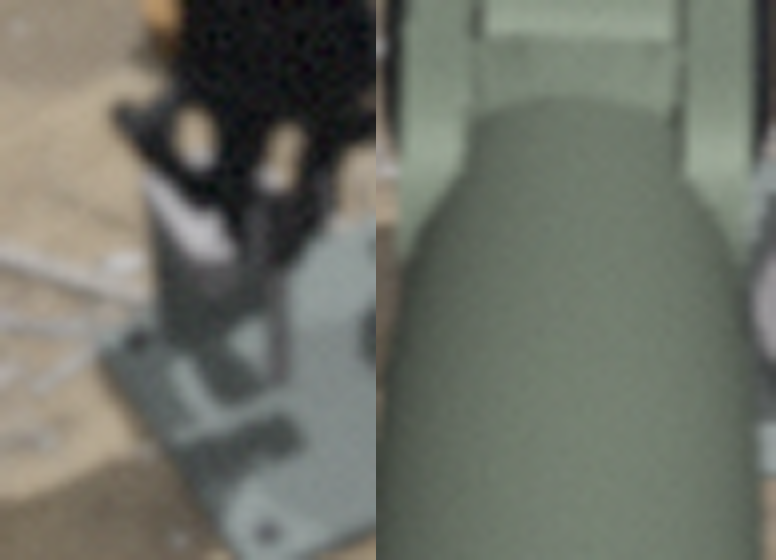

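Run:
```python
from go import *
bx,by=.6063,-.0913; yaw=np.radians(-10.4)
X=np.array([np.cos(yaw),np.sin(yaw)]);Y=np.array([-np.sin(yaw),np.cos(yaw)])
ys=np.arange(-40,41,2)
for n in('top','scene'):
    g=cv2.cvtColor(cv2.imread(f'pics/{n}0.png'),cv2.COLOR_BGR2GRAY).astype(np.float32)
    for x in(-.033,-.03,-.025,-.02,-.015,-.01,0,.015,.03):
        uv=np.array([proj(n,np.array([*(np.array([bx,by])+X*x+Y*(.13+y/1000)),.105])) for y in ys],np.float32)
        v=cv2.remap(g,uv[None,:,0],uv[None,:,1],1)[0]; print(n,int(x*1000),v.astype(int))
    x=0
print(ys)
```

```text
top -33 [141 141 141 140 140 140 140 136 139 152 170 189 197 202 199 195 187 174
 156 133 108  89  75  77  90 118 144 168 179 188 190 192 190 176 154 128
 101  93  87  88  88]
top -30 [141 141 141 141 141 141 139 139 144 163 184 203 213 217 215 212 204 192
 171 146 117  95  76  84  99 136 168 192 206 211 211 209 205 194 166 137
 109  95  87  88  89]
top -25 [140 140 140 141 141 141 139 139 141 161 187 201 212 213 213 211 204 194
 176 156 130 106  85  84 100 137 180 199 213 213 212 209 201 189 163 135
 111  94  89  88  90]
top -20 [141 140 141 141 141 140 137 134 137 149 177 196 209 211 210 205 197 179
 159 134 112  91  78  71  94 124 165 191 205 208 208 203 195 176 154 127
 107  91  87  86  87]
top -15 [143 143 143 142 141 139 136 131 134 142 166 189 202 208 207 203 197 174
 146 111  79  61  54  60  84 116 153 186 199 206 205 201 195 174 148 121
  99  90  86  87  87]
top -10 [144 144 144 143 142 141 140 137 140 155 173 191 200 206 205 203 196 180
 150 115  76  57  45  62  85 124 157 183 196 202 202 200 194 180 155 127
  96  85  79  82  84]
top 0 [144 144 144 143 144 144 140 138 140 1
[... 1545 characters left out ...]
8]
scene 0 [149 150 149 149 149 149 149 151 155 159 162 167 172 173 173 173 171 169
 167 165 163 163 164 166 168 170 171 172 171 170 169 167 161 147 127 113
 105 113 128 132 135]
scene 15 [144 145 146 145 143 142 142 145 151 158 164 167 170 172 172 172 171 171
 171 171 171 172 173 174 173 173 173 174 172 171 170 168 162 154 148 146
 147 149 150 150 150]
scene 30 [142 143 144 144 142 142 141 141 140 141 142 146 148 148 148 149 151 154
 154 155 155 155 155 155 155 156 156 156 156 156 154 153 154 154 154 153
 152 151 151 151 151]
[-40 -38 -36 -34 -32 -30 -28 -26 -24 -22 -20 -18 -16 -14 -12 -10  -8  -6
  -4  -2   0   2   4   6   8  10  12  14  16  18  20  22  24  26  28  30
  32  34  36  38  40]
```

Run:
```python
from go import *
o=monitor.observe();p=o['tool_pos']; print(p)
yaw=np.radians(-10.4);X=np.array([np.cos(yaw),np.sin(yaw)]);Y=np.array([-np.sin(yaw),np.cos(yaw)])
dl=p[:2]-[.6063,-.0913]; print('local',dl@X,dl@Y)
g=cv2.cvtColor(cv2.imread('pics/s3.png'),cv2.COLOR_BGR2GRAY).astype(np.float32)
ys=np.arange(-16,17,2); print(ys)
for z in(.08,.07,.065,.06,.055,.05,.045):
    uv=np.array([proj('scene',np.array([*(p[:2]+Y*y/1000),z])) for y in ys],np.float32); print(z,cv2.remap(g,uv[None,:,0],uv[None,:,1],1)[0].astype(int))
# head apparent in scene0
d=p[:2]
```

```text
[0.5799 0.0464 0.1233]
local -0.050804122582625885 0.130628389088955
[-16 -14 -12 -10  -8  -6  -4  -2   0   2   4   6   8  10  12  14  16]
0.08 [151 150 147 141 131 119 105  94  85  80  78  77  78  82  85  85  85]
0.07 [151 150 145 140 130 118 103  94  91  93  99 108 120 127 135 132 129]
0.065 [147 145 143 138 127 115 102  94  92  96 105 116 128 134 140 139 136]
0.06 [144 143 139 133 122 111  99  92  90  94 106 118 130 136 141 137 129]
0.055 [138 136 132 127 118 108  97  91  89  95 106 117 127 130 130 121 108]
0.05 [133 131 129 126 117 108  99  93  91  95 104 112 120 119 113 101  90]
0.045 [131 130 129 126 117 109 100  93  92  95 103 109 112 107  99  89  81]
```

```bash
python3 -m jog '[0,0,0,-0.004,0.0015,0,1, 0,0,0,-0.008,0.0015,0,1, 0,0,0,-0.011,0.0015,0,1, 0,0,0,-0.014,0.0015,0,1, 0,0,0,-0.016,0.0015,0,1, 0,0,0,-0.016,0.0015,0,1]'; python3 at.py .6168 .0387 .113 -10.4
```

```text
t: 6.45
tool_pos: [0.5949, 0.0448, 0.1216]
eef_rot: [[-0.983, 0.185, 0.0], [0.185, 0.983, -0.0], [-0.0, 0.0, -1.0]]
force: [-0.6, 0.8, -0.2]
finger_gap: 0.0222
6.45 [0.5949 0.0448 0.1216] q [ -2.7771  28.7034 -12.6053  48.6808  -0.0012   7.8906] F [-0.5626  0.767  -0.2065] M [-0.0131 -0.0386  0.0176] 0.022210678344007768
turn [ 0.0002  0.0106 -0.2678] shift [-0.0226 -0.002   0.0086]
```

```bash
python3 -m jog '[0,0,0,-0.004,0,0,1, 0,0,0,-0.008,0,0,1, 0,0,0,-0.012,0,0,1, 0,0,0,-0.012,0,0,1]'; python3 -m jog '[0,0,0,0,0.0015,0,1, 0,0,0,0,0.003,0,1, 0,0,0,0,0.003,0,1]';python3 -m jog '[0,0,0,0,-0.003,0,1, 0,0,0,0,-0.006,0,1, 0,0,0,0,-0.006,0,1]'
```

```text
t: 6.85
tool_pos: [0.6071, 0.0425, 0.1217]
eef_rot: [[-0.983, 0.185, 0.001], [0.185, 0.983, -0.0], [-0.001, 0.0, -1.0]]
force: [-0.1, -0.4, -0.4]
finger_gap: 0.0217
t: 7.15
tool_pos: [0.6067, 0.0449, 0.1216]
eef_rot: [[-0.983, 0.185, -0.001], [0.185, 0.983, -0.002], [0.0, -0.002, -1.0]]
force: [-1.2, -3.5, -1.5]
finger_gap: 0.0218
t: 7.45
tool_pos: [0.6059, 0.0406, 0.1217]
eef_rot: [[-0.983, 0.185, 0.0], [0.185, 0.983, 0.003], [0.0, 0.003, -1.0]]
force: [-0.1, 1.8, -1.3]
finger_gap: 0.0218
```

```bash
python3 -m jog '[0,0,0,0,0.0032,0,1, 0,0,0,-0.004,0.0032,0,1, 0,0,0,-0.008,0.0032,0,1, 0,0,0,-0.011,0.0032,0,1, 0,0,0,-0.011,0.0032,0,1]'; python3 -m jog '[0,0,0,0,0,0.003,1, 0,0,0,0,0,0.006,1, 0,0,0,0,0,0.008,1, 0,0,0,0,0,0.008,1]'
```

```text
t: 7.95
tool_pos: [0.6179, 0.0406, 0.1216]
eef_rot: [[-0.983, 0.185, 0.0], [0.185, 0.983, -0.0], [-0.0, -0.0, -1.0]]
force: [-0.5, -0.3, -1.1]
finger_gap: 0.0219
t: 8.35
tool_pos: [0.617, 0.0409, 0.1135]
eef_rot: [[-0.983, 0.185, -0.0], [0.185, 0.983, -0.0], [0.0, -0.0, -1.0]]
force: [0.1, -0.6, -1.2]
finger_gap: 0.0216
```

```bash
python3 -m jog '[0,0,0,0,0,0.001,1, 0,0,0,0,0,0.001,1]'; python3 -m jog '[0,0,0,0,0,0.001,1, 0,0,0,0,0,0.001,1]'; python3 -m jog '[0,0,0,0,0,0.001,1, 0,0,0,0,0,0.001,1]'
```

```text
t: 8.55
tool_pos: [0.6172, 0.0409, 0.1133]
eef_rot: [[-0.983, 0.185, 0.0], [0.185, 0.983, -0.0], [-0.0, -0.0, -1.0]]
force: [-1.4, -0.1, 4.4]
finger_gap: 0.0222
t: 8.75
tool_pos: [0.6173, 0.0409, 0.1132]
eef_rot: [[-0.983, 0.185, 0.001], [0.185, 0.983, -0.0], [-0.001, -0.0, -1.0]]
force: [-4.4, -0.8, 9.5]
finger_gap: 0.0221
t: 8.95
tool_pos: [0.6173, 0.0409, 0.1131]
eef_rot: [[-0.983, 0.185, 0.001], [0.185, 0.983, -0.0], [-0.001, -0.0, -1.0]]
force: [-7.0, 0.9, 15.8]
finger_gap: 0.0214
```

```bash
python3 -m jog '[0,0,0,0,0,-0.0025,1, 0,0,0,0,0,-0.0025,0.6, 0,0,0,0,0,-0.0025,0.3, 0,0,0,0,0,-0.0025,0, 0,0,0,0,0,-0.0025,0, 0,0,0,0,0,-0.0025,0, 0,0,0,0,0,-0.03,0, 0,0,0,0,0,-0.07,0, 0,0,0,0,0,-0.11,0]'
python3 - <<'E'
from go import *
s,d=snap('scene','s4')
cv2.imwrite('pics/c4.png',cv2.resize(s[130:230,205:315,::-1],None,fx=5,fy=5,interpolation=cv2.INTER_CUBIC))
E
```

```text
t: 9.85
tool_pos: [0.6166, 0.0409, 0.2211]
eef_rot: [[-0.983, 0.185, -0.002], [0.185, 0.983, 0.0], [0.002, -0.0, -1.0]]
force: [0.6, -1.1, 0.8]
finger_gap: 0.0852
```

View pics/c4.png

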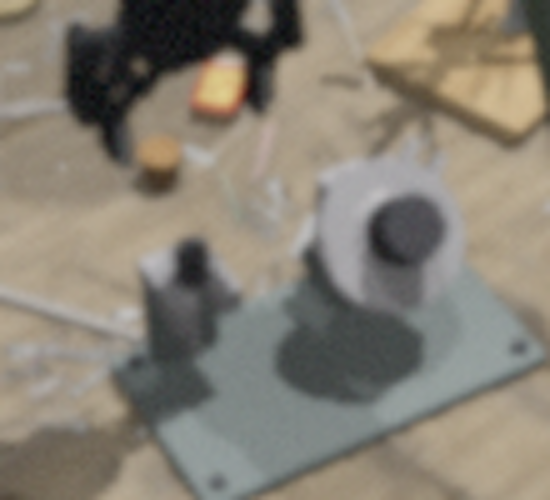

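The pin hangs upright in the notch, with its head at crop (190,262). Next is the knob.

```bash
cat > kn.py <<'E'
from go import *
import sys
yaw=np.radians(-10.4);X=np.array([np.cos(yaw),np.sin(yaw),0]);Y=np.array([-np.sin(yaw),np.cos(yaw),0]);Z=np.array([0,0,1.])
s,c=np.sin(np.radians(40)),np.cos(np.radians(40)); z=s*X-c*Z
G=np.array([.560,-.0815,.11])-.033*z
if __name__=='__main__':
    o=monitor.observe(); print(o['t'],o['tool_pos'],o['qpos'],o['force'],o['moment'],o['finger_gap'])
    for b in map(float,sys.argv[1:]): print(b,end=' '); rel(G+(.018-b)*z,fr(z,Y),o)
E
python3 kn.py .12 .08 0
```

```text
9.9 [0.6203 0.0408 0.2292] [-3.0399 26.0084 -0.3064 63.1394 -0.0018  7.6154] [ 2.0385 -0.6361  4.6814] [ 0.0292 -0.1482 -0.0091] 0.08541591913425575
0.12 turn [ -0.0226 -39.4586  -0.2689] shift [ 0.1236 -0.1317  0.0145]
0.08 turn [ -0.0226 -39.4586  -0.2689] shift [ 0.0981 -0.1316  0.0454]
0.0 turn [ -0.0226 -39.4586  -0.2689] shift [ 0.0473 -0.1315  0.1071]
```

```bash
python3 -m jog '[0,0,0,0.02,0,-0.04,0, 0,-8,0,0.06,-0.03,-0.04,0, 0,-16,0,0.1,-0.06,-0.04,0, 0,-24,0,0.13,-0.1,-0.03,0, 0,-32,0,0.13,-0.1317,-0.01,0, 0,-39.5,-0.3,0.1236,-0.1317,0.0145,0, 0,-39.5,-0.3,0.1236,-0.1317,0.0145,0, 0,-39.5,-0.3,0.1236,-0.1317,0.0145,0, 0,-39.5,-0.3,0.1236,-0.1317,0.0145,0, 0,-39.5,-0.3,0.1236,-0.1317,0.0145,0]'; python3 kn.py .12 .03 0
python3 - <<'E'
from go import *
s,d=snap('scene','s5'); t,d=snap('top','t5')
f=lambda x:cv2.resize(x,None,fx=4,fy=4,interpolation=cv2.INTER_CUBIC)
cv2.imwrite('pics/c5.png',np.hstack([f(s[130:230,215:315,::-1]),f(t[130:230,240:340,::-1])]))
E
```

```text
t: 10.9
tool_pos: [0.4745, -0.0665, 0.2091]
eef_rot: [[-0.758, 0.18, 0.628], [0.137, 0.984, -0.116], [-0.638, -0.002, -0.77]]
force: [0.9, -0.4, 0.9]
finger_gap: 0.0854
10.9 [ 0.4745 -0.0665  0.2091] [-21.1899 -10.7982 -63.3073  -1.6812   6.7894  -8.4679] [ 0.899  -0.37    0.9279] [ 0.0751  0.6025 -0.0007] 0.08537457280722613
0.12 turn [-0.0735 -0.3375  0.1231] shift [-0.0027  0.0007 -0.0033]
0.03 turn [-0.0735 -0.3375  0.1231] shift [-0.0032  0.0008  0.0867]
0.0 turn [-0.0735 -0.3375  0.1231] shift [-0.0034  0.0009  0.1167]
```

View pics/c5.png

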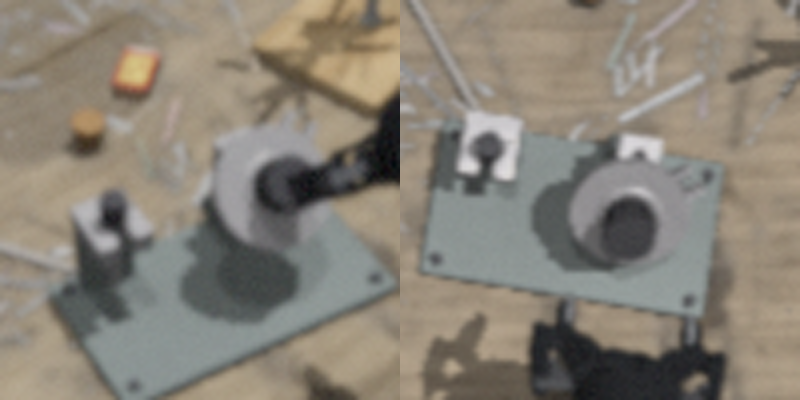

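```bash
python3 -m jog '[0,0,0,-0.003,0.001,0.03,0, 0,0,0,-0.003,0.001,0.06,0, 0,0,0,-0.003,0.001,0.09,0, 0,0,0,-0.003,0.001,0.105,0, 0,0,0,-0.003,0.001,0.1167,0, 0,0,0,-0.003,0.001,0.1167,0]'
cat > rd.py <<'E'
from kn import *
o=monitor.observe(); R=o['eef_rot']; f=R.T@o['force'];m=R.T@o['moment']
print('t%.2f'%o['t'],'q6 %.2f'%o['qpos'][5],'eff %.4f'%o['joint_efforts'][5],'Ft',f.round(1),'Mt',m.round(3),'gap %.4f'%o['finger_gap'],'d',(R.T@(G-(o['tool_pos']-.0187*R[:,2]))).round(4))
E
python3 rd.py; python3 kn.py 0
```

```text
t: 11.6
tool_pos: [0.5491, -0.0788, 0.1174]
eef_rot: [[-0.76, 0.179, 0.625], [0.137, 0.984, -0.115], [-0.636, -0.002, -0.772]]
force: [-0.1, -0.4, -0.0]
finger_gap: 0.0855
t11.60 q6 -6.53 eff 0.0111 Ft [ 0.1 -0.4 -0. ] Mt [-0.025  0.563 -0.036] gap 0.0855 d [-0.0036 -0.0007 -0.0014]
11.6 [ 0.5491 -0.0788  0.1174] [-18.686   11.498  -62.4251 -23.0893   5.2256  -6.5316] [-0.1398 -0.3513 -0.0482] [0.0977 0.5548 0.043 ] 0.0854652094591958
0.0 turn [-0.0289 -0.5423  0.1164] shift [-0.0038 -0.0007 -0.0021]
```

Now close and read the resting grip, correcting a few mm first.

```bash
python3 -m jog '[0,-0.5,0,-0.0035,0,0,0, 0,-0.5,0,-0.0035,0,0,0.3, 0,-0.5,0,-0.0035,0,0,1, 0,-0.5,0,-0.0035,0,0,1, 0,-0.5,0,-0.0035,0,0,1]'; python3 rd.py
```

```text
t: 12.1
tool_pos: [0.5497, -0.0781, 0.1213]
eef_rot: [[-0.753, 0.178, 0.634], [0.136, 0.984, -0.115], [-0.644, -0.0, -0.765]]
force: [-5.0, 3.5, 8.3]
finger_gap: 0.0423
t12.10 q6 -6.47 eff -0.0382 Ft [-1.1  2.6 -9.9] Mt [-0.661  0.42   0.046] gap 0.0423 d [-0.001  -0.0014  0.0013]
```

```bash
for i in 1 2 3 4 5; do python3 -m jog '[0,0,4,0,0,0,1, 0,0,8,0,0,0,1, 0,0,12,0,0,0,1, 0,0,16,0,0,0,1, 0,0,20,0,0,0,1]'>/dev/null; python3 rd.py; done
```

```text
t12.60 q6 13.68 eff -0.4959 Ft [  0.8   4.6 -10. ] Mt [-0.508  0.714 -0.117] gap 0.0424 d [-0.0015 -0.0013  0.0013]
t13.10 q6 33.67 eff -0.4425 Ft [  2.9   5.5 -10.3] Mt [-0.311  0.945 -0.148] gap 0.0426 d [-0.002  -0.001   0.0013]
t13.60 q6 53.66 eff -0.3892 Ft [  4.3   4.8 -10.1] Mt [-0.031  1.059 -0.207] gap 0.0427 d [-0.0022 -0.0006  0.0013]
t14.10 q6 73.65 eff -0.3427 Ft [  5.9   2.5 -10. ] Mt [ 0.196  1.152 -0.281] gap 0.0422 d [-0.0023 -0.0001  0.0013]
t14.60 q6 93.65 eff -0.3078 Ft [ 6.9  0.7 -9.3] Mt [ 0.497  1.035 -0.288] gap 0.0423 d [-0.0023  0.0004  0.0013]
```

```bash
for i in 1 2 3 4 5 6 7 8 9 10 11; do python3 -m jog '[0,0,-4,0,0,0,1, 0,0,-8,0,0,0,1, 0,0,-12,0,0,0,1, 0,0,-16,0,0,0,1, 0,0,-20,0,0,0,1]'>/dev/null; python3 rd.py; done
```

```text
t15.10 q6 73.36 eff 0.5404 Ft [ 6.1  3.5 -9. ] Mt [0.322 1.194 0.033] gap 0.0428 d [-0.0024 -0.0001  0.0013]
t15.60 q6 53.37 eff 0.4938 Ft [ 4.   4.9 -9.6] Mt [-0.082  1.086  0.04 ] gap 0.0426 d [-0.0022 -0.0006  0.0013]
t16.10 q6 33.38 eff 0.4405 Ft [ 1.1  5.2 -9.9] Mt [-0.296  0.875  0.132] gap 0.0422 d [-0.0019 -0.001   0.0013]
t16.60 q6 13.39 eff 0.3867 Ft [  1.2   3.8 -10.1] Mt [-0.55   0.695  0.172] gap 0.0426 d [-0.0015 -0.0013  0.0013]
t17.10 q6 -6.60 eff 0.3391 Ft [-0.4  2.8 -9.1] Mt [-0.631  0.472  0.212] gap 0.0426 d [-0.001  -0.0014  0.0013]
t17.60 q6 -26.60 eff 0.3037 Ft [ -1.5   1.2 -10.6] Mt [-0.645  0.365  0.295] gap 0.0425 d [-0.0005 -0.0014  0.0013]
t18.10 q6 -46.60 eff 0.2853 Ft [ -2.2  -1.2 -10.4] Mt [-0.692  0.175  0.293] gap 0.0424 d [-0.0001 -0.0012  0.0013]
t18.60 q6 -66.60 eff 0.2864 Ft [ -0.9  -1.2 -11.5] Mt [-0.862  0.049  0.294] gap 0.0426 d [ 0.0003 -0.0008  0.0013]
t19.10 q6 -86.60 eff 0.3065 Ft [  0.1  -2.7 -11.3] Mt [-0.725 -0.136  0.289] gap 0.0426 d [ 0.0004 -0.0004  0.0013]
t19.60 q6 -106.60 eff 0.3430 Ft [ -0.6  -2.8 -11.2] Mt [-0.529 -0.219  0.253] gap 0.0424 d [0.0005 0.0001 0.0013]
t20.10 q6 -126.61 eff 0.3910 Ft [ -0.1  -4.1 -11.3] Mt [-0.338 -0.34   0.214] gap 0.0423 d [0.0003 0.0006 0.0013]
```

```bash
for i in 1 2 3 4 5 6 7 8; do python3 -m jog '[0,0,4,0,0,0,1, 0,0,8,0,0,0,1, 0,0,12,0,0,0,1, 0,0,16,0,0,0,1, 0,0,20,0,0,0,1]'>/dev/null; python3 rd.py; done
```

```text
t20.60 q6 -106.32 eff -0.5398 Ft [  0.1  -2.  -11.1] Mt [-0.58  -0.211  0.02 ] gap 0.0426 d [0.0005 0.0001 0.0013]
t21.10 q6 -86.31 eff -0.5763 Ft [  0.2  -2.2 -11.7] Mt [-0.689 -0.101 -0.025] gap 0.0425 d [ 0.0005 -0.0004  0.0013]
t21.60 q6 -66.31 eff -0.5963 Ft [ -0.9  -0.7 -11.5] Mt [-0.646  0.083 -0.018] gap 0.0428 d [ 0.0003 -0.0008  0.0013]
t22.10 q6 -46.31 eff -0.5970 Ft [ -1.4   0.3 -10.9] Mt [-0.657  0.186  0.009] gap 0.0427 d [-0.0001 -0.0012  0.0013]
t22.60 q6 -26.31 eff -0.5788 Ft [-1.1  0.9 -9.7] Mt [-0.687  0.305 -0.055] gap 0.0425 d [-0.0005 -0.0014  0.0013]
t23.10 q6 -6.32 eff -0.5434 Ft [ -1.9   2.6 -10.2] Mt [-0.585  0.504 -0.032] gap 0.0428 d [-0.0011 -0.0014  0.0013]
t23.60 q6 13.67 eff -0.4959 Ft [  0.5   4.9 -10.4] Mt [-0.508  0.732 -0.1  ] gap 0.0430 d [-0.0015 -0.0013  0.0013]
t24.10 q6 33.67 eff -0.4425 Ft [ 2.7  5.5 -9.9] Mt [-0.335  0.921 -0.153] gap 0.0424 d [-0.002  -0.001   0.0013]
```

```bash
python3 -m jog '[0,0,0.3,0,0,0,1, 0,0,0.3,0,0,0,1, 0,0,0.3,0,0,0,1, 0,0,0.3,0,0,0,1, 0,0,0.3,0,0,0,1]'; python3 rd.py
python3 - <<'E'
from go import *
q=np.array([73.5,53.5,33.5,13.5,-6.5,-26.5,-46.5,-66.5,-86.5,-106.5])
f=np.array([-.3427,-.3892,-.4425,-.4959,-.5434,-.5788,-.5970,-.5963,-.5763,-.5398]);b=np.array([.5404,.4938,.4405,.3867,.3391,.3037,.2853,.2864,.3065,.3430])
mf=np.array([-.281,-.207,-.15,-.11,-.032,-.055,.009,-.018,-.025,.02]);mb=np.array([.033,.04,.132,.172,.212,.295,.293,.294,.289,.253])
r=np.radians(q);A=np.c_[np.sin(r),np.cos(r),np.ones(10)]
for n,y in(('eff',-(f+b)/2),('M',(mf+mb)/2)):
    a,c,k=np.linalg.lstsq(A,y,rcond=None)[0]; print(n,'amp',np.hypot(a,c),'off',k,'stable q6',np.degrees(np.arctan2(c,-a)),'resid',(A@[a,c,k]-y).std())
s,d=snap('scene','s6');t,d=snap('top','t6')
g=lambda x:cv2.resize(x,None,fx=4,fy=4,interpolation=cv2.INTER_CUBIC)
cv2.imwrite('pics/c6.png',np.hstack([g(s[130:230,215:315,::-1]),g(t[130:230,240:340,::-1])]))
E
```

```text
t: 24.6
tool_pos: [0.5499, -0.0776, 0.1214]
eef_rot: [[-0.459, 0.622, 0.634], [0.74, 0.663, -0.114], [-0.491, 0.417, -0.765]]
force: [-4.6, 6.1, 8.7]
finger_gap: 0.0424
t24.60 q6 33.84 eff -0.1048 Ft [  2.3   4.8 -10.3] Mt [-0.315  0.915  0.139] gap 0.0424 d [-0.002  -0.001   0.0013]
eff amp 0.1574254523734223 off -0.0003094221383508515 stable q6 34.246276573849414 resid 0.0006761014992021894
M amp 0.15636658886662244 off -0.000942580758947958 stable q6 25.32994978808976 resid 0.011379647679466814
```

View pics/c6.png

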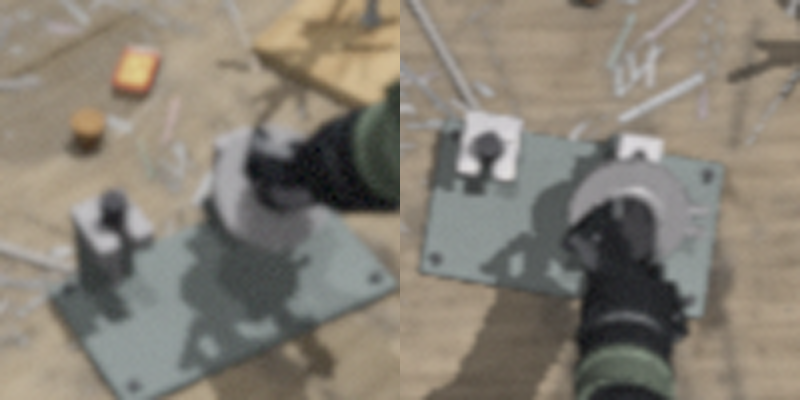

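```bash
python3 -c "
from plant import job,monitor
o=monitor.observe();print(o['t'],o['dq'],o['finger_gap']);print(job.hand_in())"
```

```text
24.7 [ 0.04350385  0.04244088  0.01148394  0.05580227  0.06298797 -0.04386544] 0.04239520373012208
the job is handed in; nothing more can be done
None
```

I hung the pin in the notch, found the heavy side by feel, and turned it to the lowest point. I handed the job in at 24.7 s with the knob still gripped; no verdict was reported.

- **Pin:** I drew it out, fed it into the notch, felt both slot walls and lowered it until its head rested on the bracket. I then let go and backed away. The last pictures show it hanging upright and untouched, and I moved nothing else on the bench.
- **Heavy side:** I swept the knob both ways over about 220°. The joint-6 effort gave a clean curve of 0.157 N m, with the heavy side lowest at joint 6 = 34.2°. Before I gripped the knob the rotor had crept to about 41° short of that, which fits the stated 33 to 55°.
- **At hand-in:** Joint 6 stood at 33.8° and the arm was still. The fingers were closed on the knob at 42 mm, with the grasp point within about 3 mm of the estimated grip point.

Two checks disagreed:
- **Lowest point:** The noisier wrist-moment fit put it at 25.3°, 9° from the effort fit. I trusted the effort fit; both are inside the 23° tolerance.
- **Notch position:** The cameras and the arm differed by about 2 to 3 mm on how far the notch is from the bore. Probing the slot walls settled it.

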